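# Park the castor caddy in its bay under the shelf

## Robot

A 7-joint arm with a two-finger parallel gripper is mounted at the origin on a cart in front of the work surface, level with it; the furniture and walls round the work are solid. World frame = base frame: x ahead of the robot, y to its left, z up, the work surface at z = 0. Lengths are in mm, angles in rad, forces in N, time in s.
With the tool pointing down it reaches from about 400 to 875 mm from the base axis. Payload 4.4 kg.
Tool frame: the origin (TCP) lies on the centre line of the jaws, within the pads' length; the fingertips stand 11 mm ahead of it and the grasp point (between the pads) lies 8 mm behind it (ctrl.tips_ahead is the distance from the TCP to the fingertips, in mm); z points along the fingers, y is the line along which they close (so a half turn about z gives the same grasp; the last joint's range is limited). The gripper opens to 85 mm and grips with 20 to 120 N. Pads are 22 mm wide; open, the fingers measure 114 mm over their backs; the gripper's body (76 mm by 85 mm) begins 54 mm behind the grasp point. The pads swing forward as they close: fully open they stand 13 mm farther back than shut.
Start: joints at [1.128, 0.628, 0.038, 1.517, -0.027, 0.996, -0.02], TCP at [239.193, -604.404, 242.313] pointing down, gripper open.
Joint ranges: [-3.06, 3.06], [-0.37, 2.12], [-1.25, 1.32], [0.18, 2.47], [-1.1, 4.24], [0.23, 1.98], [-2.94, 2.94]. Speed limits (rad/s): [2.57, 2.57, 3.14, 3.14, 3.14, 3.14, 3.14].

## Interface

Orientations are given as [roll, pitch, yaw] about the fixed x, y, z axes, in that order (R = Rz(yaw) Ry(pitch) Rx(roll)).
In Python, from cell import ctrl, eyes, job gives the robot as it stands. The module is installed in compiled form; this text tells all that it offers.
- The arm moves only by the tool carry_out, never from a script. Its argument "moves" is a list of rows, each an object of numbers: "tx", "ty", "tz": the shift along the tool's x, y, z as a fraction of full scale; "twist": the turn about the tool's z as a fraction of full scale; "fingers": the opening, from 0 (shut) to 1 (fully open). In form: [{"tx": .., "ty": .., "tz": .., "twist": .., "fingers": ..}, ...]. A call has 1 to 12 rows; each row shifts and turns the commanded pose from where the row before left it, along the tool's axes as they then stand; what a row does not reach is not made up. Full scale, the value 1, is 0.3 m for a shift and pi rad for a turn. A row lasts 1/8 s, in which the tool goes at most 62.5 mm and 10.7 degrees, less where a joint would pass 70% of its speed; a pose out of reach is approached as far as the arm can. A call with a number of a shift or a turn outside -1 to 1 is refused whole. A call with a gripper value outside its range is refused whole. The fingers move at their own pace and stop on an object; the grip force is fixed at half the most. Time passes only in rows, so rows that do not move let the fingers close. It gives the time, the measured TCP pose, the force, the opening and the grip force at its end, in the units of the state.
- ctrl.read_state(): the state, without advancing time (a new reading comes with each control period).
- eyes.get_image(name): name is "side" or "top" or "wrist"; returns a dict with "color" (400x640x3 uint8, blue, green, red), "fovy" (degrees; the focal length in pixels is half the picture's height over the tangent of half this angle, whatever the lens; pixels are square), "cx", "cy" (the principal point, pixels), "world_from_camera" (4x4, takes a point from camera to world coordinates). Camera axes: x right, y up, looking along -z (the intrinsics and any distortion apply to the point x, -y, -z); pixel columns grow to the right and rows downward; lengths in mm; the calibration is good to about 2 mm. A picture is of the moment at which its call begins. There is no depth.
- job.finish_job(): hands the job in; it is judged then, once.
The state is a dict: "clock": time; "qpos": joint angles; "qd": joint speeds; "tau": joint torques, N m; "eef_pos": TCP position; "tool_rot": TCP orientation; "force": force on the tool from outside, world axes, zero at the start; "torque": the same for the moment, N m; "width": finger opening in mm; "gripper_force": force on a finger pad.
Only numpy, scipy, OpenCV 4.12 (cv2) and the standard library are available. Lean on these libraries where they do the work, as an engineer would, in place of code of your own. Each camera call takes 0.05 s, during which the arm holds its last target. There are 200 camera calls.

## Task

Take the small wheeled caddy by its handle and roll it, wheels on the worktop, so that all four swivel castors trail straight behind while its nose is still outside the bay under the shelf; then steer it nose first into the bay, over the low metal sill and gently up against the stop at the back, and let go. The shelf hangs low over the handle there, so lean your hand back; the tin and the shaker must stay standing in the tray, and the timer, pepper mill and mug must stay where they are.

Things in the scene. Friction and masses are not known exactly. Their poses are not given: they have to be found in the camera images.
- caddy: Low light-wood tray 110 mm long (its x), 140 mm wide (y), walls 6 mm thick from 38 to 75 mm above the worktop, on four swivel castors, push handle at its tail. Origin: on the worktop under the tray's middle; +x to its nose, z up; nose face x = +55 mm, tail face x = -55 mm. Weighs 1.0 to 1.5 kg with its load; rolls any way (about 1 N) once the castors have swung round.
- handle (a point): Middle of the push handle: level round steel bar 12 mm thick, 90 mm long along the caddy's y, 70 mm above the worktop, at caddy x = -93 mm, 32 mm clear of the tray; wires lead level from its ends to a sprung hinge on the tray: the bar yields 4 mm up or down at 1 N, beyond that wheels lift. Pinch it with one finger before and one behind (the hand can lean) or push it from behind.
- bay: Fixed wooden shelf with the parking bay under it. Origin: on the worktop below the middle of the shelf's front edge; +x level into the bay, y left, z up. Board: x 0 to 190, y -132 to 132 mm, underside 170, top 186 mm high. Side panels from x = 45 mm at y = +/-120 mm. Parked: caddy origin at x = 108 mm, handle bar at x = 15 mm, under the edge, where an upright hand would strike the shelf.
- guides (a point): Midway between the bay's two guide boards, at their top (60 mm high), at bay x = 85 mm. From here inward their inner faces are parallel at y = +/-76 mm (6 mm clear each side of the caddy); outward they flare to about +/-95 mm at bay x = 34 mm. At the back, at bay x = 163 mm, the rubber-padded face of an 80 mm high stop board, on which the caddy's nose ends flat. Axes as the bay's.
- sill (a point): Middle of the rounded metal sill, 2 mm high, 8 mm wide, lying across the bay's floor at bay x = 122 mm. The caddy's front wheels must roll over it, which takes a push of some 3 to 12 N, and it keeps the caddy from rolling back out. Axes as the bay's.
- tin_mid (a point): Centre of the food tin that rides in the right half of the tray (57 mm across, 72 mm high), standing loose on the tray's floor, which is 44 mm above the worktop. z along the tin.
- shaker_mid (a point): Centre of the salt shaker that rides in the left half of the tray (44 mm across, 90 mm high), standing loose. z along the shaker.
- timer: Round white kitchen timer, 63 mm across and 52 mm high, standing loose on top of the shelf. Origin under its middle. Leave alone.
- mill: Wooden pepper mill, 58 mm across and 150 mm high, standing loose close by the left side of the bay's mouth (a second one may stand far back). Origin under its middle. Leave alone.
- mug: Green mug, 65 mm across (91 mm with its handle) and 52 mm high, standing loose to the right of the bay. Origin under its middle. Leave alone.
- wheel_fl (a point): Centre of the caddy's front left castor wheel (32 mm across). The castor swivels freely about an upright pin at caddy x = +38 mm, y = +42 mm; the wheel's centre stands 12 mm off that pin. Trailing straight means the wheel is right behind its pin (caddy x = +26 mm).
- wheel_fr (a point): Centre of the caddy's front right castor wheel (32 mm across). The castor swivels freely about an upright pin at caddy x = +38 mm, y = -42 mm; the wheel's centre stands 12 mm off that pin. Trailing straight means the wheel is right behind its pin (caddy x = +26 mm).
- wheel_rl (a point): Centre of the caddy's rear left castor wheel (32 mm across). The castor swivels freely about an upright pin at caddy x = -38 mm, y = +42 mm; the wheel's centre stands 12 mm off that pin. Trailing straight means the wheel is right behind its pin (caddy x = -50 mm).
- wheel_rr (a point): Centre of the caddy's rear right castor wheel (32 mm across). The castor swivels freely about an upright pin at caddy x = -38 mm, y = -42 mm; the wheel's centre stands 12 mm off that pin. Trailing straight means the wheel is right behind its pin (caddy x = -50 mm).
Mind the look-alikes: they are no part of the job. What is shaped like the caddy but purple or turquoise is not meant.

How it is judged:
By the outcome, as a careful person would: the job done as asked, in the order asked, and still so for the second after the job is handed in, with the robot touching nothing.
It also fails if it takes over 61 s, if anything falls off the work surface, if the arm or the gripper's body presses on something with over 40 N, if the wrist force passes 120 N, or if a joint passes its speed limit or range.

## Working session

There is one attempt and no reset: what is moved stays moved. The work goes in short steps, Python scripts to look and compute and a tool call to move; the robot and the scene stay as the last step left them, time stands still between calls to the robot, and variables do not carry over. Pictures are saved under pics/ and viewed, at most 10 in all, crops included, and the job is handed in when it is done.

Besides the shell and the picture viewer there is one more tool, called after ">>>" by a JSON object that holds its "fn" and its "kwargs", one argument or row to a line. carry_out: Moves the arm, as the interface text tells. Its arguments: {"type":"object","properties":{"moves":{"type":"array","items":{"type":"object","properties":{"tx":{"type":"number","minimum":-1,"maximum":1},"ty":{"type":"number","minimum":-1,"maximum":1},"tz":{"type":"number","minimum":-1,"maximum":1},"twist":{"type":"number","minimum":-1,"maximum":1},"fingers":{"type":"number"}}}}},"required":["moves"]}

```bash
mkdir -p pics; cat > h.py <<'E'
import numpy as np, cv2
from cell import ctrl, eyes, job
from scipy.spatial.transform import Rotation as Ro
def snap(name, fn=None):
    im=eyes.get_image(name)
    if fn: cv2.imwrite('pics/'+fn, im['color'])
    return im
def ray(im,u,v):
    f=im['color'].shape[0]/2/np.tan(np.radians(im['fovy'])/2)
    T=np.array(im['world_from_camera']); d=T[:3,:3]@np.array([(u-im['cx'])/f,-(v-im['cy'])/f,-1.])
    return T[:3,3],d
def plane(im,u,v,z):
    o,d=ray(im,u,v); return o+d*(z-o[2])/d[2]
def proj(im,p):
    f=im['color'].shape[0]/2/np.tan(np.radians(im['fovy'])/2)
    T=np.linalg.inv(np.array(im['world_from_camera'])); c=T[:3,:3]@np.array(p)+T[:3,3]
    return np.array([im['cx']+f*c[0]/-c[2], im['cy']-f*c[1]/-c[2]])
E
python3 - <<'E'
from h import *
a=snap('top','top0.png'); b=snap('side','side0.png')
for i in (a,b): print({k:np.round(v,2).tolist() if not np.isscalar(v) else v for k,v in i.items() if k!='color'})
s=ctrl.read_state(); print(s); print(ctrl.tips_ahead)
E
```

```text
{'fovy': 53.2846892875075, 'cx': 315.76848344410996, 'cy': 197.94242501113354, 'world_from_camera': [[-0.03, 0.99, -0.15, 462.19], [-1.0, -0.02, 0.01, 29.3], [0.01, 0.15, 0.99, 1201.79], [0.0, 0.0, 0.0, 1.0]]}
{'fovy': 57.8723970716729, 'cx': 315.9886310937972, 'cy': 200.6232584232746, 'world_from_camera': [[-0.96, 0.17, -0.22, 426.03], [-0.28, -0.62, 0.74, 648.36], [-0.01, 0.77, 0.64, 677.2], [0.0, 0.0, 0.0, 1.0]]}
{'clock': 0.1, 'qpos': array([ 1.12818752,  0.62925634,  0.03839964,  1.51824187, -0.02699705,
        0.99626328, -0.01998505]), 'qd': array([-0.00112508, -0.0026667 , -0.00142026, -0.00291487, -0.00010122,
       -0.00099016,  0.00218324]), 'tau': array([ 3.56232544e-03, -5.64527142e+01,  1.23106979e+00, -1.93970740e+01,
        1.13939418e-02,  5.51360150e-03,  3.12120062e-05]), 'eef_pos': array([ 239.03402145, -603.89784409,  241.48678267]), 'tool_rot': array([-3.13994009e+00, -8.22768673e-06,  3.76862440e-01]), 'force': array([ 0.61769603,  0.23523329, -0.68661493]), 'torque': array([-0.01929949,  0.01707375, -0.02269871]), 'gripper_force': 0.0, 'width': 85.07017699278565}
11.0
```

View pics/top0.png

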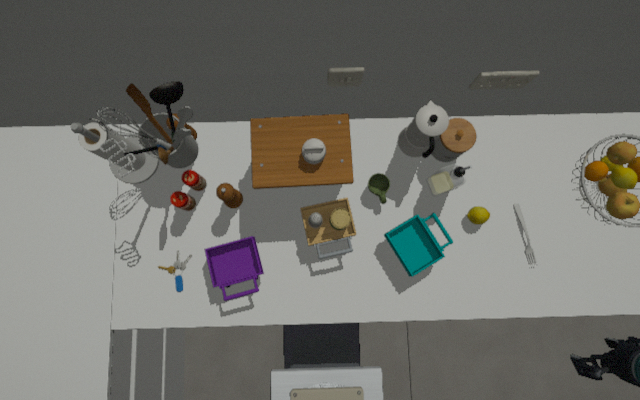

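View pics/side0.png

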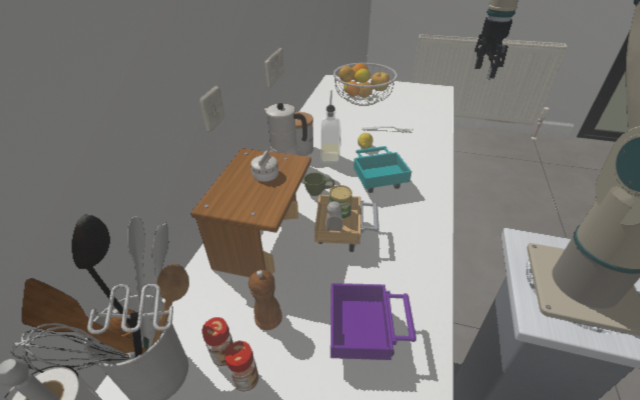

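The top view shows three tray-like things: the purple one at (235,263), the turquoise one at (415,245), and the light-wood caddy with tin and shaker at (328,222), handle at (335,250). I choose the wooden one. The shelf is at (250–352,115–187) and the mill at (230,195), with the second brown object beside it.

```bash
python3 - <<'E'
from h import *
a=snap('top'); c=a['color']
hsv=cv2.cvtColor(c,cv2.COLOR_BGR2HSV)
cv2.imwrite('pics/crop1.png',cv2.resize(c[105:275,200:400],None,fx=3.5,fy=3.5,interpolation=cv2.INTER_CUBIC))
for (x0,y0,x1,y1,lo,hi,z,n) in [(240,105,362,195,(5,90,60),(22,255,255),186,'shelf'),(296,196,362,245,(10,50,90),(28,180,255),75,'tray')]:
    m=np.zeros(c.shape[:2],np.uint8); m[y0:y1,x0:x1]=cv2.inRange(hsv,lo,hi)[y0:y1,x0:x1]
    m=cv2.morphologyEx(m,cv2.MORPH_OPEN,np.ones((2,2)))
    pts=cv2.findNonZero(m); r=cv2.minAreaRect(pts); bx=cv2.boxPoints(r)
    print(n,len(pts),np.round(bx).tolist(),np.round([plane(a,u,v,z)[:2] for u,v in bx],0).tolist())
    q=np.array([plane(a,u,v,z)[:2] for u,v in bx]); print(q.mean(0),[round(float(np.linalg.norm(q[i]-q[i-1]))) for i in range(4)],[round(float(np.degrees(np.arctan2(*(q[i]-q[i-1])[::-1]))),1) for i in range(4)])
E
```

```text
shelf 6445 [[250.0, 119.0], [350.0, 114.0], [354.0, 184.0], [253.0, 189.0]] [[835.0, 188.0], [843.0, -79.0], [652.0, -81.0], [645.0, 179.0]]
[743.94178594  51.54965876] [190, 268, 191, 260] [2.8, -88.3, -179.4, 91.6]
tray 1009 [[300.0, 208.0], [349.0, 198.0], [357.0, 236.0], [309.0, 246.0]] [[606.0, 61.0], [633.0, -78.0], [525.0, -97.0], [499.0, 40.0]]
[565.90161626 -18.43118442] [109, 141, 110, 139] [11.1, -79.0, -170.0, 100.8]
```

View pics/crop1.png

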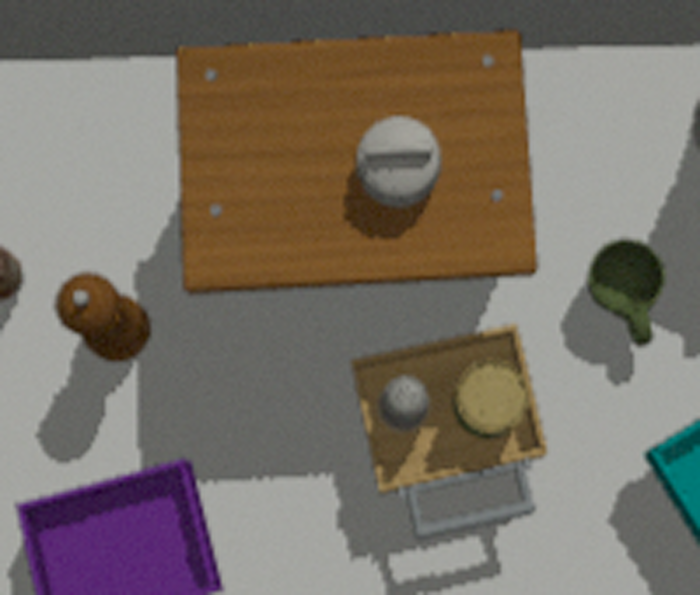

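The crop confirms the choice: the light-wood tray with the tin at (490,398) and the shaker at (405,400). It measures 109×140 mm as specified, origin about (566,-18) mm, heading about 10.6°. The bay front edge is at about (648,49), heading about 1.6°. Next I go above the handle, with the finger closing line along the caddy's x.

>>> {"fn": "carry_out", "kwargs": {
  "moves": [
    {"twist":-0.055,"fingers":0.35},
    {"twist":-0.055,"fingers":0.35},
    {"twist":-0.055,"fingers":0.35},
    {"twist":-0.055,"fingers":0.35},
    {"twist":-0.055,"fingers":0.35},
    {"twist":-0.055,"fingers":0.35},
    {"twist":-0.055,"fingers":0.35},
    {"twist":-0.055,"fingers":0.35}
  ]
}}

```text
validation failed for argument at $.mo...
```

>>> {"fn": "carry_out", "kwargs": {
  "moves": [
    {"tx":0.143,"ty":0.094,"tz":0.011,"fingers":0.35},
    {"tx":0.143,"ty":0.094,"tz":0.011,"fingers":0.35},
    {"tx":0.143,"ty":0.094,"tz":0.011,"fingers":0.35},
    {"tx":0.143,"ty":0.094,"tz":0.011,"fingers":0.35},
    {"tx":0.143,"ty":0.094,"tz":0.011,"fingers":0.35},
    {"tx":0.143,"ty":0.094,"tz":0.011,"fingers":0.35},
    {"tx":0.143,"ty":0.094,"tz":0.011,"fingers":0.35},
    {"tx":0.143,"ty":0.094,"tz":0.011,"fingers":0.35},
    {"tx":0.143,"ty":0.094,"tz":0.011,"fingers":0.35},
    {"tx":0.143,"ty":0.094,"tz":0.011,"fingers":0.35},
    {"tx":0.143,"ty":0.094,"tz":0.011,"fingers":0.35},
    {"tx":0.143,"ty":0.094,"tz":0.011,"fingers":0.35}
  ]
}}

```text
validation failed for argument at $.mo...
```

```bash
python3 - <<'E'
from h import *
w=snap('wrist','w1.png'); s=ctrl.read_state()
print(s['clock'],s['eef_pos'],s['tool_rot'],s['qpos'],s['width'],s['force']); print(np.round(w['world_from_camera'],2),w['fovy'],w['cx'],w['cy'])
print(proj(w,[475,-35,70]))
E
```

```text
0.2 [ 239.06756484 -604.06329422  241.7621375 ] [-3.14045967e+00  2.34736580e-06  3.76836005e-01] [ 1.12819773  0.62897335  0.03844959  1.51795746 -0.02698663  0.99631237
 -0.019973  ] 85.29661440145263 [-0.11062269 -0.67123003  0.45733581]
[[ 3.7000e-01  8.9000e-01  2.7000e-01  3.0761e+02]
 [-9.3000e-01  3.5000e-01  1.1000e-01 -5.7690e+02]
 [-0.0000e+00 -2.9000e-01  9.6000e-01  3.7280e+02]
 [ 0.0000e+00  0.0000e+00  0.0000e+00  1.0000e+00]] 71.44914754779052 313.47931260597466 198.03140762431522
[-339.17553648 -433.24981398]
```

View pics/w1.png

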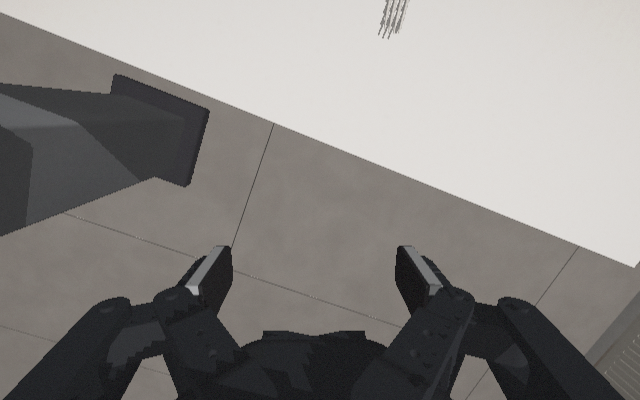

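The wrist picture shows the open gripper still at the start (fork at (393,18), table edge across). The move calls were refused, probably because a row needs all its fields.

>>> {"fn": "carry_out", "kwargs": {
  "moves": [
    {"tx":0,"ty":0,"tz":0,"twist":-0.055,"fingers":0.35},
    {"tx":0,"ty":0,"tz":0,"twist":-0.055,"fingers":0.35},
    {"tx":0,"ty":0,"tz":0,"twist":-0.055,"fingers":0.35},
    {"tx":0,"ty":0,"tz":0,"twist":-0.055,"fingers":0.35},
    {"tx":0,"ty":0,"tz":0,"twist":-0.055,"fingers":0.35},
    {"tx":0,"ty":0,"tz":0,"twist":-0.055,"fingers":0.35},
    {"tx":0,"ty":0,"tz":0,"twist":-0.055,"fingers":0.35},
    {"tx":0,"ty":0,"tz":0,"twist":-0.055,"fingers":0.35}
  ]
}}

```text
clock: 1.2
eef_pos: [239.0, -604.3, 242.1]
tool_rot: [-3.141, -0.0, 1.765]
force: [0.3, -0.3, -1.0]
width: 29.8
gripper_force: 0.0
```

>>> {"fn": "carry_out", "kwargs": {
  "moves": [
    {"tx":0.143,"ty":0.094,"tz":0.011,"twist":0,"fingers":0.35},
    {"tx":0.143,"ty":0.094,"tz":0.011,"twist":0,"fingers":0.35},
    {"tx":0.143,"ty":0.094,"tz":0.011,"twist":0,"fingers":0.35},
    {"tx":0.143,"ty":0.094,"tz":0.011,"twist":0,"fingers":0.35},
    {"tx":0.143,"ty":0.094,"tz":0.011,"twist":0,"fingers":0.35},
    {"tx":0.143,"ty":0.094,"tz":0.011,"twist":0,"fingers":0.35},
    {"tx":0.143,"ty":0.094,"tz":0.011,"twist":0,"fingers":0.35},
    {"tx":0.143,"ty":0.094,"tz":0.011,"twist":0,"fingers":0.35},
    {"tx":0.143,"ty":0.094,"tz":0.011,"twist":0,"fingers":0.35},
    {"tx":0.143,"ty":0.094,"tz":0.011,"twist":0,"fingers":0.35},
    {"tx":0.143,"ty":0.094,"tz":0.011,"twist":0,"fingers":0.35},
    {"tx":0.143,"ty":0.094,"tz":0.011,"twist":0,"fingers":0.35}
  ]
}}

```text
clock: 2.7
eef_pos: [475.8, -34.0, 202.7]
tool_rot: [3.141, 0.0, 1.759]
force: [0.8, 0.1, -0.8]
width: 29.8
gripper_force: 0.0
```

```bash
python3 - <<'E'
from h import *
w=snap('wrist','w2.png'); s=ctrl.read_state()
print(s['clock'],s['eef_pos'],s['tool_rot'],s['qpos'],s['width'],s['force'],s['qd'])
print(np.round(w['world_from_camera'],2)); print(proj(w,[475,-35,70]))
E
```

```text
2.75 [478.92834542 -25.39210201 202.96351579] [ 3.13575828 -0.00506437  1.76819206] [ 0.2653137   0.46351476 -0.37339363  2.02035974  0.24813459  0.69569242
 -0.06561236] 30.1021408888352 [ 2.62363047  6.46243511 -0.50405426] [ 0.06326529 -0.02318336 -0.02245445  0.01979261 -0.01516832 -0.007344
  0.1569089 ]
[[ 9.8000e-01 -1.8000e-01 -6.0000e-02  4.6218e+02]
 [ 1.9000e-01  9.4000e-01  2.8000e-01  3.8510e+01]
 [ 0.0000e+00 -2.9000e-01  9.6000e-01  3.3385e+02]
 [ 0.0000e+00  0.0000e+00  0.0000e+00  1.0000e+00]]
[311.91103288 193.0867237 ]
```

View pics/w2.png

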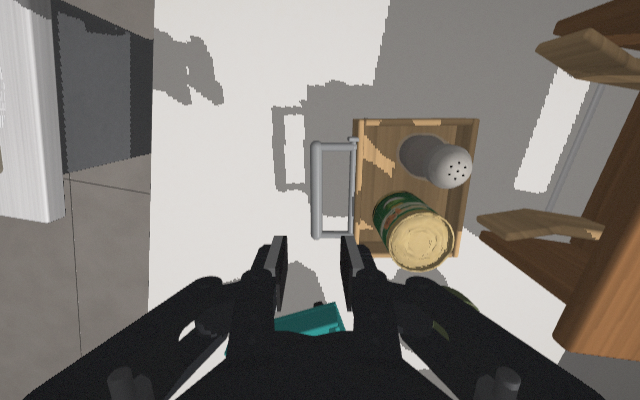

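The handle bar shows upright at (316,143)–(316,238), right where predicted, and aligned with the tool. The guide flares start at (537,47) and (478,215). The arm had overshot a little, so let it settle and measure the bar and guides.

```bash
python3 - <<'E'
from h import *
w=snap('wrist','w3.png'); s=ctrl.read_state(); print(s['eef_pos'],s['tool_rot'],s['qd'].round(3))
c=w['color']; hsv=cv2.cvtColor(c,cv2.COLOR_BGR2HSV)
cv2.imwrite('pics/w3c.png',cv2.resize(c[0:260,290:640],None,fx=2.2,fy=2.2,interpolation=cv2.INTER_CUBIC))
for n,u,v,z in [('barA',317,143,70),('barB',316,238,70),('gL',537,47,60),('gR',478,215,60)]:
    print(n,np.round(plane(w,u,v,z),1))
E
```

```text
[477.57129789 -28.66741654 202.9333222 ] [ 3.13788318 -0.0032333   1.76865476] [ 0.078 -0.015  0.066  0.035  0.027  0.032  0.06 ]
barA [473.9  23.   70. ]
barB [492.3 -72.2  70. ]
gL [649.8 143.2  60. ]
gR [655.6 -17.8  60. ]
```

View pics/w3c.png

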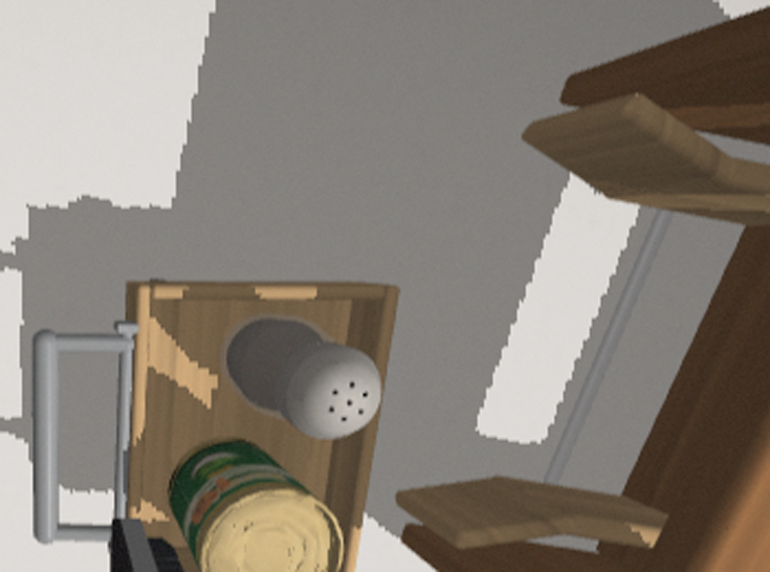

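The crop shows the guide ends: bottom corners at crop (523,135) and (397,493), tops at (640,95) and (500,477). The sill line runs from (665,212) to (550,480). I check these against each other.

```bash
python3 - <<'E'
from h import *
w=snap('wrist'); s=ctrl.read_state(); print(s['eef_pos'],s['tool_rot'],s['qd'].round(3))
cv2.imwrite('pics/w4.png',w['color'])
f=lambda a,b:(290+a/2.2,b/2.2)
for n,u,v,z in [('Lbot',*f(523,135),0),('Ltop',*f(640,95),60),('Rbot',*f(397,493),0),('Rtop',*f(500,477),60),('sillL',*f(665,212),2),('sillR',*f(550,480),2)]:
    print(n,np.round(plane(w,u,v,z),1))
g=cv2.cvtColor(w['color'],cv2.COLOR_BGR2GRAY).astype(int)
print(g[190,295:370]); print(g[165,295:370])
E
```

```text
[476.12909721 -32.12681435 202.68748781] [ 3.14062327e+00 -1.20463833e-03  1.76527829e+00] [ 0.063 -0.009  0.05   0.027  0.015  0.017  0.018]
Lbot [684.  145.2   0. ]
Ltop [684.6 150.   60. ]
Rbot [690.3 -49.1   0. ]
Rtop [695.2 -15.1  60. ]
sillL [769.3 125.3   2. ]
sillR [773.7 -23.4   2. ]
[131 133 131 134 135 133 132 131 132 132 133 130  90  93 111 129 139 146
 158 171 175 160 154 142 123 133 134 129 133 131 133 133 132 133 133 132
 133 135 134 133 132 132 133 131 133 131 132 135 133 132 100  91 122 143
 172 160 125  92 129 159 166 177 176  93 101 102 101  98  97 100 100 103
  99  95  92]
[220 221 220 220 220 219 183 134 133 134 133 132  79  93 111 129 138 143
 155 167 170 159 157 144 123 132 133 134 134 133 132 134 133 134 132 131
 132 133 133 132 132 133 133 132 131 132 132 133 133 132 132 102  92 123
 142 169 159 102  84 125 156 165 174 168 114 101 102 103 168 166 164 165
 166 165 159]
```

```bash
python3 - <<'E'
from h import *
w=snap('wrist'); s=ctrl.read_state(); print(s['clock'],s['eef_pos'],s['tool_rot'],s['qd'].round(3))
g=cv2.cvtColor(w['color'],cv2.COLOR_BGR2GRAY).astype(int)
print(g[190,300:328]); print(g[130:255,313])
R=Ro.from_euler('xyz',s['tool_rot']).as_matrix()
for u,v in [(313,146),(313,190),(313,240)]:
    p=plane(w,u,v,70); print(u,v,p.round(1),'tool',(R.T@(p-s['eef_pos'])).round(1))
E
```

```text
2.9 [475.19137556 -34.49471582 202.54564475] [-3.14099807e+00 -4.27429512e-05  1.76176077e+00] [ 0.045 -0.007  0.029  0.016  0.005  0.005  0.003]
[134 134 133 132 133 134 131 133 133 117  80 100 119 136 144 153 165 180
 164 160 149 135 134 132 134 135 132 133]
[131 131 132 133 133 133 132 133 133 131 132 131 120  93  90 104 113 120
 129 132 134 134 135 133 134 135 133 133 135 135 133 135 135 135 134 136
 132 135 135 133 133 137 135 134 135 134 133 133 133 134 134 133 135 135
 134 135 133 135 134 134 136 135 134 134 133 135 133 134 134 134 136 133
 135 133 133 134 135 135 135 134 134 132 135 136 134 135 133 133 134 132
 133 132 135 133 134 133 134 134 133 132 132 134 132 132 134 135 132 133
 136 135 140 188 220 220 219 220 221 221 221 221 221 220 221 221 220]
313 146 [467.5  12.3  70. ] tool [ 47.3   1.4 132.5]
313 190 [475.8 -29.7  70. ] tool [  4.6   1.6 132.5]
313 240 [486.2 -82.4  70. ] tool [-49.1   1.8 132.5]
```

>>> {"fn": "carry_out", "kwargs": {
  "moves": [
    {"tx":0,"ty":0.01,"tz":0.03,"twist":0,"fingers":0.35},
    {"tx":0,"ty":0,"tz":0.06,"twist":0,"fingers":0.35},
    {"tx":0,"ty":0,"tz":0.06,"twist":0,"fingers":0.35},
    {"tx":0,"ty":0,"tz":0.04,"twist":0,"fingers":0.35},
    {"tx":0,"ty":0,"tz":0.02,"twist":0,"fingers":0.35},
    {"tx":0,"ty":0,"tz":0,"twist":0,"fingers":0.35},
    {"tx":0,"ty":0,"tz":0,"twist":0,"fingers":0.35}
  ]
}}

```text
clock: 3.78
eef_pos: [478.6, -34.9, 140.1]
tool_rot: [3.141, 0.0, 1.759]
force: [0.3, -0.5, -0.3]
width: 29.6
gripper_force: 0.0
```

```bash
python3 - <<'E'
from h import *
w=snap('wrist','w5.png'); s=ctrl.read_state(); print(s['clock'],s['eef_pos'],s['tool_rot'],s['force'])
E
```

```text
3.825 [478.60668219 -34.83328622 140.21293799] [3.14050193e+00 2.94226838e-04 1.75903319e+00] [ 0.56735497  0.78877028 -0.42065939]
```

View pics/w5.png

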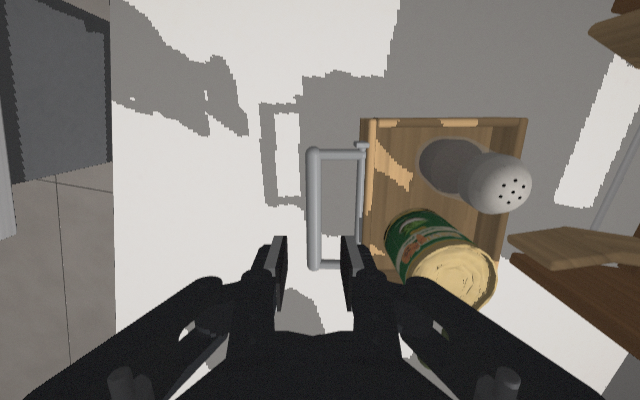

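The view shows the bar from (313,148) to (313,270), centred between the finger pads at (277) and (350). I go down and grip.

>>> {"fn": "carry_out", "kwargs": {
  "moves": [
    {"tx":0,"ty":0,"tz":0.05,"twist":0,"fingers":0.35},
    {"tx":0,"ty":0,"tz":0.07,"twist":0,"fingers":0.35},
    {"tx":0,"ty":0,"tz":0.06,"twist":0,"fingers":0.35},
    {"tx":0,"ty":0,"tz":0.04,"twist":0,"fingers":0.35},
    {"tx":0,"ty":0,"tz":0.025,"twist":0,"fingers":0.35},
    {"tx":0,"ty":0,"tz":0.015,"twist":0,"fingers":0.35},
    {"tx":0,"ty":0,"tz":0,"twist":0,"fingers":0.35}
  ]
}}

```text
clock: 4.7
eef_pos: [478.3, -34.8, 61.8]
tool_rot: [3.141, 0.0, 1.759]
force: [-0.8, 0.3, 0.9]
width: 30.0
gripper_force: 0.0
```

>>> {"fn": "carry_out", "kwargs": {
  "moves": [
    {"tx":0,"ty":0,"tz":0,"twist":0,"fingers":0.25},
    {"tx":0,"ty":0,"tz":0,"twist":0,"fingers":0.18},
    {"tx":0,"ty":0,"tz":0,"twist":0,"fingers":0.12},
    {"tx":0,"ty":0,"tz":0,"twist":0,"fingers":0.05},
    {"tx":0,"ty":0,"tz":0,"twist":0,"fingers":0},
    {"tx":0,"ty":0,"tz":0,"twist":0,"fingers":0},
    {"tx":0,"ty":0,"tz":0,"twist":0,"fingers":0}
  ]
}}

```text
clock: 5.58
eef_pos: [478.4, -34.8, 61.8]
tool_rot: [3.141, 0.0, 1.759]
force: [0.4, -0.5, 2.2]
width: 9.8
gripper_force: 58.6
```

>>> {"fn": "carry_out", "kwargs": {
  "moves": [
    {"tx":0.012,"ty":-0.008,"tz":0,"twist":0.002,"fingers":0},
    {"tx":0.0258,"ty":-0.0176,"tz":0,"twist":0.0048,"fingers":0},
    {"tx":0.0258,"ty":-0.0176,"tz":0,"twist":0.0048,"fingers":0},
    {"tx":0.0258,"ty":-0.0176,"tz":0,"twist":0.0048,"fingers":0},
    {"tx":0.0258,"ty":-0.0176,"tz":0,"twist":0.0048,"fingers":0},
    {"tx":0.0258,"ty":-0.0176,"tz":0,"twist":0.0048,"fingers":0},
    {"tx":0.0258,"ty":-0.0176,"tz":0,"twist":0.0048,"fingers":0},
    {"tx":0.0258,"ty":-0.0176,"tz":0,"twist":0.0048,"fingers":0},
    {"tx":0.0258,"ty":-0.0176,"tz":0,"twist":0.0048,"fingers":0},
    {"tx":0.0258,"ty":-0.0176,"tz":0,"twist":0.0048,"fingers":0},
    {"tx":0.02,"ty":-0.013,"tz":0,"twist":0.003,"fingers":0},
    {"tx":0.01,"ty":-0.007,"tz":0,"twist":0.002,"fingers":0}
  ]
}}

```text
clock: 7.08
eef_pos: [412.1, 40.9, 61.7]
tool_rot: [-3.14, 0.0, 1.602]
force: [0.2, -1.3, 2.6]
width: 9.7
gripper_force: 58.7
```

>>> {"fn": "carry_out", "kwargs": {
  "moves": [
    {"tx":0,"ty":0,"tz":0,"twist":0,"fingers":0},
    {"tx":0,"ty":0,"tz":0,"twist":0,"fingers":0}
  ]
}}

```text
clock: 7.32
eef_pos: [412.6, 40.5, 61.6]
tool_rot: [-3.141, -0.0, 1.602]
force: [-1.2, -1.3, 2.1]
width: 9.9
gripper_force: 58.7
```

```bash
cat > tray.py <<'E'
from h import *
def look(fn=None):
    a=snap('top',fn); c=a['color']; hsv=cv2.cvtColor(c,cv2.COLOR_BGR2HSV); s=ctrl.read_state()
    print(s['clock'],s['eef_pos'].round(1),s['tool_rot'].round(4),s['force'].round(1),s['width'])
    return a,hsv,s
E
python3 - <<'E'
from tray import *
a,hsv,s=look('t2.png'); y=s['tool_rot'][2]-np.pi/2
b=s['eef_pos']; 
print('pred nose corners px',[proj(a,[b[0]+148*np.cos(y)-t*np.sin(y),b[1]+148*np.sin(y)+t*np.cos(y),75]).round() for t in(70,-70)])
w=snap('wrist')
top=a['color'][160:300,235:375]
cv2.imwrite('pics/c2.png',np.hstack([cv2.resize(top,(400,400),interpolation=cv2.INTER_CUBIC),cv2.resize(w['color'],(400,250)).__class__(0) if 0 else cv2.copyMakeBorder(cv2.resize(w['color'],(400,250)),0,150,0,0,cv2.BORDER_CONSTANT)]))
E
```

```text
7.375 [412.8  40.5  61.6] [-3.1409 -0.      1.6017] [-1.   0.9  2.3] 9.850178712406942
pred nose corners px [array([282., 226.]), array([331., 223.])]
```

View pics/c2.png

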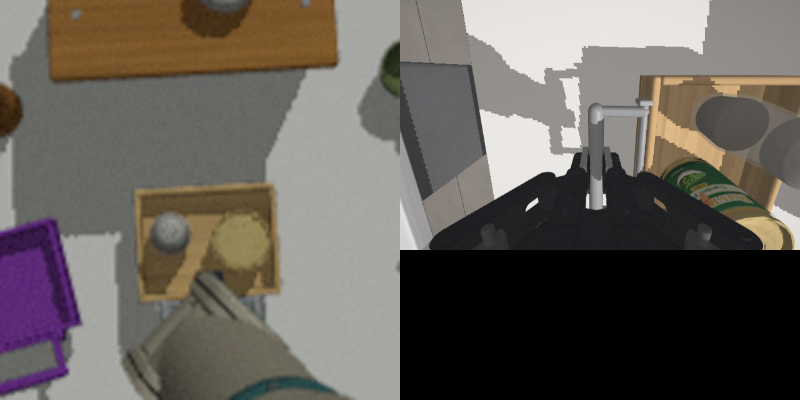

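The caddy follows the hand; its nose corners at (282,226) and (331,224) match the prediction, and the tin and shaker stand. I now roll it straight forward 80 mm, stopping with the nose outside.

>>> {"fn": "carry_out", "kwargs": {
  "moves": [
    {"tx":0,"ty":0.01,"tz":0,"twist":0,"fingers":0},
    {"tx":0,"ty":0.02,"tz":0,"twist":0,"fingers":0},
    {"tx":0,"ty":0.027,"tz":0,"twist":0,"fingers":0},
    {"tx":0,"ty":0.027,"tz":0,"twist":0,"fingers":0},
    {"tx":0,"ty":0.027,"tz":0,"twist":0,"fingers":0},
    {"tx":0,"ty":0.027,"tz":0,"twist":0,"fingers":0},
    {"tx":0,"ty":0.027,"tz":0,"twist":0,"fingers":0},
    {"tx":0,"ty":0.027,"tz":0,"twist":0,"fingers":0},
    {"tx":0,"ty":0.027,"tz":0,"twist":0,"fingers":0},
    {"tx":0,"ty":0.027,"tz":0,"twist":0,"fingers":0},
    {"tx":0,"ty":0.012,"tz":0,"twist":0,"fingers":0},
    {"tx":0,"ty":0,"tz":0,"twist":0,"fingers":0}
  ]
}}

```text
clock: 8.93
eef_pos: [491.3, 42.8, 61.8]
tool_rot: [3.14, -0.0, 1.601]
force: [0.5, 0.2, 0.6]
width: 9.7
gripper_force: 58.6
```

```bash
python3 - <<'E'
from tray import *
a,hsv,s=look(); b=snap('side')
y=s['tool_rot'][2]-np.pi/2; e=s['eef_pos']; R=np.array([[np.cos(y),-np.sin(y)],[np.sin(y),np.cos(y)]])
o=e[:2]+R@[93,0]
for n,x,yy in [('fl',26,42),('rl',-50,42),('fr',26,-42),('rr',-50,-42)]:
    print(n,proj(b,[*(o+R@[x,yy]),16]).round())
print('nose L', proj(a,[*(o+R@[55,70]),75]).round(), proj(a,[*(o+R@[55,-70]),75]).round())
c=b['color'];u,v=proj(b,[*o,30]).astype(int); print(u,v)
cv2.imwrite('pics/s3.png',np.hstack([cv2.resize(c[v-50:v+50,u-80:u+60],(560,400),interpolation=cv2.INTER_CUBIC),cv2.resize(a['color'][150:270,240:360][:, :],(240,240)).repeat(1,0) if 0 else cv2.copyMakeBorder(cv2.resize(a['color'][160:240,260:340],(240,240)),0,160,0,0,cv2.BORDER_CONSTANT)]))
E
```

```text
8.975 [491.1  42.7  61.8] [ 3.1407e+00 -2.0000e-04  1.6012e+00] [0.2 1.4 1.2] 10.02804613350353
fl [312. 256.]
rl [343. 261.]
fr [321. 232.]
rr [350. 237.]
nose L [281. 198.] [329. 196.]
326 241
```

View pics/s3.png

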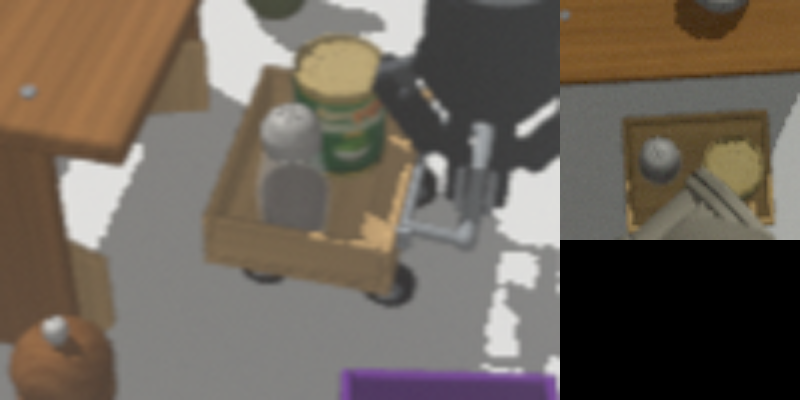

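The wheels at (343,262), (313,258) and (352,238) are where trailing castors should be (predicted (343,261), (312,256), (350,237)), and the nose is about 10 mm outside the bay. I roll on 100 mm, while the upright hand still clears the shelf.

>>> {"fn": "carry_out", "kwargs": {
  "moves": [
    {"tx":0.002,"ty":0.01,"tz":0,"twist":0,"fingers":0},
    {"tx":0,"ty":0.02,"tz":0,"twist":0,"fingers":0},
    {"tx":0,"ty":0.033,"tz":0,"twist":0,"fingers":0},
    {"tx":0,"ty":0.033,"tz":0,"twist":0,"fingers":0},
    {"tx":0,"ty":0.033,"tz":0,"twist":0,"fingers":0},
    {"tx":0,"ty":0.033,"tz":0,"twist":0,"fingers":0},
    {"tx":0,"ty":0.033,"tz":0,"twist":0,"fingers":0},
    {"tx":0,"ty":0.033,"tz":0,"twist":0,"fingers":0},
    {"tx":0,"ty":0.033,"tz":0,"twist":0,"fingers":0},
    {"tx":0,"ty":0.033,"tz":0,"twist":0,"fingers":0},
    {"tx":0,"ty":0.025,"tz":0,"twist":0,"fingers":0},
    {"tx":0,"ty":0.012,"tz":0,"twist":0,"fingers":0}
  ]
}}

```text
clock: 10.52
eef_pos: [590.5, 46.3, 61.7]
tool_rot: [3.141, -0.0, 1.601]
force: [-1.0, -0.3, 2.2]
width: 10.0
gripper_force: 58.7
```

>>> {"fn": "carry_out", "kwargs": {
  "moves": [
    {"tx":0,"ty":0,"tz":0,"twist":0,"fingers":0},
    {"tx":0,"ty":0,"tz":0,"twist":0,"fingers":0}
  ]
}}

```text
clock: 10.78
eef_pos: [589.9, 46.3, 61.8]
tool_rot: [3.141, 0.0, 1.601]
force: [0.5, 0.1, 1.4]
width: 10.2
gripper_force: 58.6
```

```bash
python3 - <<'E'
from tray import *
a,hsv,s=look(); b=snap('side'); w=snap('wrist')
e=s['eef_pos']; d=e[:2]-[649,48]; print('bay',d[0]+.03*d[1],d[1]-.03*d[0])
u,v=proj(b,[e[0]+30,e[1],110]).astype(int); c=b['color']
cv2.imwrite('pics/s4.png',np.hstack([cv2.resize(c[v-55:v+55,u-55:u+55],(400,400),interpolation=cv2.INTER_CUBIC),cv2.copyMakeBorder(cv2.resize(w['color'],(400,250)),0,150,0,0,cv2.BORDER_CONSTANT)]))
E
```

```text
10.825 [589.8  46.3  61.8] [3.1413e+00 1.0000e-04 1.6014e+00] [ 1.3 -0.2  1.5] 10.141304721961925
bay -59.22637996685209 0.05121016309490267
```

View pics/s4.png

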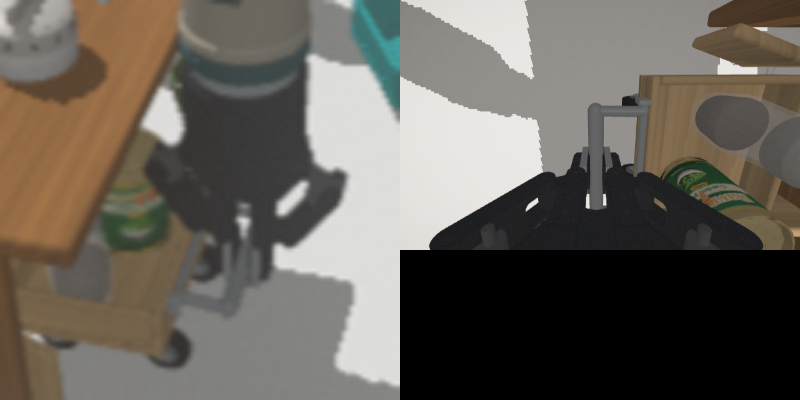

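The side crop shows the hand holding the bar at (235,270). The finger elbows at (148,150) are level with the shelf edge, and the tin and shaker stand. That was my tenth picture, so from here I use numbers only. I'll release by opening stepwise while backing off, so the elbows clear the shelf before I lift. Then I'll push the bar from behind with the back of the open front finger, which reaches ahead of the gripper body.

>>> {"fn": "carry_out", "kwargs": {
  "moves": [
    {"tx":0,"ty":0,"tz":0,"twist":0,"fingers":0.35},
    {"tx":0,"ty":0,"tz":0,"twist":0,"fingers":0.35},
    {"tx":0,"ty":-0.02,"tz":0,"twist":0,"fingers":0.35},
    {"tx":0,"ty":0,"tz":0,"twist":0,"fingers":0.5},
    {"tx":0,"ty":0,"tz":0,"twist":0,"fingers":0.5},
    {"tx":0,"ty":-0.027,"tz":0,"twist":0,"fingers":0.5},
    {"tx":0,"ty":0,"tz":0,"twist":0,"fingers":0.7},
    {"tx":0,"ty":0,"tz":0,"twist":0,"fingers":0.7},
    {"tx":0,"ty":-0.027,"tz":0,"twist":0,"fingers":0.7},
    {"tx":0,"ty":0,"tz":0,"twist":0,"fingers":0.9},
    {"tx":0,"ty":0,"tz":0,"twist":0,"fingers":0.9},
    {"tx":0,"ty":-0.027,"tz":0,"twist":0,"fingers":0.9}
  ]
}}

```text
clock: 12.42
eef_pos: [560.0, 45.5, 61.8]
tool_rot: [3.141, -0.0, 1.601]
force: [0.1, 0.1, 0.3]
width: 76.9
gripper_force: 0.0
```

```bash
python3 - <<'E'
from tray import *
a,hsv,s=look(); w=snap('wrist'); cv2.imwrite('pics/w6.png',w['color'])
g=cv2.cvtColor(w['color'],cv2.COLOR_BGR2GRAY).astype(int)
R=Ro.from_euler('xyz',s['tool_rot']).as_matrix()
for off in (20,22,30,38):   # expected columns of the bar for bar ahead of the hand by off
    p=s['eef_pos']+R@[35,off,0]; p[2]=70; print(off,proj(w,p).round(1))
v=int(proj(w,p)[1]); print(v); print(g[v,290:480])
E
```

```text
12.475 [557.9  45.3  61.6] [-3.1399e+00  4.0000e-04  1.6015e+00] [-1.6 -0.2 -0.3] 76.6690560411135
20 [356.1 201.6]
22 [360.4 201.6]
30 [377.7 201.6]
38 [394.9 201.7]
201
[142 142 143 141 144 141 143 140 141 142 141 142 141 143 141 142 141 141
 141 142 141 142 142 142 141 141 141 141 142 142 143 142 142 141 142 142
 140 141 141 139 142 142 143 141 142 141 142 141 141 145 142 142 142 142
 141 142 142 142 140 143 140 142 141 140 142 142 142 142 142 140 143 143
 141 142 139 140 142 140  82  80  82  85  88  88  87  93  93  93  95  98
  97  96  97  97  97  96  97  96  97  95  93  95  92  89 126 141 141 141
 140 141 142 139 141 142 141 143 142 143 141 140 141 143 143 142 143 142
 140 142 143 139 141 140 140 142 142 141 140 142 141 144 142 140 141  83
  70  72  74  76  98  85  75  79  81  80  81  82  83  85  81  83  75  74
  82  84  87  90  94  95  95  96  94  97  95  95  92  79  80  83  87  90
  97 100 105 104 106 107 106 104 105 104]
```

The bar is free and hasn't moved (31.5 mm ahead of the hand). Now I open fully, lift, back off and lower behind the bar.

>>> {"fn": "carry_out", "kwargs": {
  "moves": [
    {"tx":0,"ty":0,"tz":0,"twist":0,"fingers":1},
    {"tx":0,"ty":0,"tz":0,"twist":0,"fingers":1},
    {"tx":0,"ty":0,"tz":-0.04,"twist":0,"fingers":1},
    {"tx":0,"ty":0,"tz":-0.06,"twist":0,"fingers":1},
    {"tx":0,"ty":0,"tz":-0.05,"twist":0,"fingers":1},
    {"tx":0,"ty":0,"tz":0,"twist":0,"fingers":1},
    {"tx":0,"ty":-0.04,"tz":0,"twist":0,"fingers":1},
    {"tx":0,"ty":-0.06,"tz":0,"twist":0,"fingers":1},
    {"tx":0,"ty":-0.04,"tz":0,"twist":0,"fingers":1},
    {"tx":0,"ty":0,"tz":0,"twist":0,"fingers":1},
    {"tx":0,"ty":0,"tz":0,"twist":0,"fingers":1}
  ]
}}

```text
clock: 13.9
eef_pos: [518.2, 44.2, 106.8]
tool_rot: [3.141, -0.0, 1.601]
force: [-0.5, 0.4, 0.1]
width: 85.6
gripper_force: 0.0
```

```bash
cat > bar.py <<'E'
from tray import *
def bar():
    a,hsv,s=look(); w=snap('wrist'); e=s['eef_pos']
    g=cv2.cvtColor(w['color'],cv2.COLOR_BGR2GRAY).astype(int); R=Ro.from_euler('xyz',s['tool_rot']).as_matrix()
    d=e[:2]-[649,48]; print('hand bay x,y',d[0]+.03*d[1],d[1]-.03*d[0])
    for t in (25,38):
        def q(off):
            p=e+R@[t,off,0]; p[2]=70; return proj(w,p)
        offs=np.arange(45,110,1.5); px=np.array([q(o) for o in offs])
        print(t,[(float(o),int(g[int(y),int(x)])) for o,(x,y) in zip(offs,px) if 0<x<639 and 0<y<399])
E
python3 -c "from bar import *; bar()"
```

```text
13.95 [518.3  44.3 106.7] [ 3.1407e+00 -3.0000e-04  1.6012e+00] [-0.1 -0.2 -0. ] 85.59304967556855
hand bay x,y -130.84496579721235 0.1859840080052657
25 [(45.0, 124), (46.5, 125), (48.0, 124), (49.5, 126), (51.0, 125), (52.5, 124), (54.0, 125), (55.5, 126), (57.0, 122), (58.5, 126), (60.0, 126), (61.5, 127), (63.0, 123), (64.5, 103), (66.0, 70), (67.5, 78), (69.0, 78), (70.5, 83), (72.0, 85), (73.5, 85), (75.0, 84), (76.5, 80), (78.0, 124), (79.5, 124), (81.0, 122), (82.5, 122), (84.0, 126), (85.5, 123), (87.0, 124), (88.5, 125), (90.0, 123), (91.5, 124), (93.0, 63), (94.5, 67), (96.0, 74), (97.5, 67), (99.0, 72), (100.5, 73), (102.0, 74), (103.5, 64), (105.0, 75), (106.5, 82), (108.0, 85), (109.5, 85)]
38 [(45.0, 124), (46.5, 125), (48.0, 123), (49.5, 126), (51.0, 126), (52.5, 122), (54.0, 122), (55.5, 124), (57.0, 127), (58.5, 124), (60.0, 123), (61.5, 123), (63.0, 124), (64.5, 108), (66.0, 73), (67.5, 75), (69.0, 79), (70.5, 84), (72.0, 83), (73.5, 88), (75.0, 83), (76.5, 80), (78.0, 125), (79.5, 123), (81.0, 123), (82.5, 124), (84.0, 122), (85.5, 122), (87.0, 124), (88.5, 125), (90.0, 124), (91.5, 126), (93.0, 61), (94.5, 64), (96.0, 77), (97.5, 71), (99.0, 71), (100.5, 72), (102.0, 70), (103.5, 62), (105.0, 76), (106.5, 80), (108.0, 87), (109.5, 84)]
```

>>> {"fn": "carry_out", "kwargs": {
  "moves": [
    {"tx":0,"ty":-0.015,"tz":0.01,"twist":0,"fingers":1},
    {"tx":0,"ty":0,"tz":0.05,"twist":0,"fingers":1},
    {"tx":0,"ty":0,"tz":0.05,"twist":0,"fingers":1},
    {"tx":0,"ty":0,"tz":0.04,"twist":0,"fingers":1},
    {"tx":0,"ty":0,"tz":0.02,"twist":0,"fingers":1},
    {"tx":0,"ty":0,"tz":0.01,"twist":0,"fingers":1},
    {"tx":0,"ty":0,"tz":0,"twist":0,"fingers":1},
    {"tx":0,"ty":0,"tz":0,"twist":0,"fingers":1}
  ]
}}

```text
clock: 15.0
eef_pos: [513.4, 44.0, 53.1]
tool_rot: [3.141, -0.0, 1.601]
force: [-0.6, 0.6, 0.1]
width: 85.1
gripper_force: 0.0
```

```bash
python3 -c "from bar import *; bar()" | cut -c1-900
```

```text
15.05 [513.4  44.   53.1] [ 3.1407e+00 -1.0000e-04  1.6013e+00] [-0.7  0.1  0.1] 85.34570668500312
hand bay x,y -135.75758903790793 0.11742148599424329
25 [(45.0, 124), (46.5, 123), (48.0, 125), (49.5, 125), (51.0, 123), (52.5, 125), (54.0, 124), (55.5, 125), (57.0, 124), (58.5, 124), (60.0, 125), (61.5, 124), (63.0, 125), (64.5, 123), (66.0, 125), (67.5, 125), (69.0, 65), (70.5, 70), (72.0, 73), (73.5, 78), (75.0, 81), (76.5, 86), (78.0, 86), (79.5, 85), (81.0, 84), (82.5, 119), (84.0, 125), (85.5, 125), (87.0, 122), (88.5, 124), (90.0, 64), (91.5, 64), (93.0, 67), (94.5, 66), (96.0, 65), (97.5, 68), (99.0, 72), (100.5, 75), (102.0, 74), (103.5, 68), (105.0, 68), (106.5, 66), (108.0, 63), (109.5, 73)]
38 [(45.0, 126), (46.5, 124), (48.0, 124), (49.5, 124), (51.0, 124), (52.5, 124), (54.0, 124), (55.5, 126), (57.0, 123), (58.5, 126), (60.0, 124), (61.5, 124), (63.0, 122), (64.5, 126), (66.0, 123), (67.5, 127), (69.0, 63), (70.5, 72), (72.0, 76), (73.5, 80), (75.0, 83), (76.5, 85), (78.0, 85), (79.5, 84), (81.0, 83), (82.5, 124), (84.0, 126), (85.5, 126), (87.0, 123), (88.5, 124), (90.0, 63), (91.5, 61), (93.0, 65), (94.5, 71), (96.0, 67), (97.5, 71), (99.0, 69), (100.5, 77), (102.0, 69), (103.5, 70), (105.0, 69), (106.5, 68), (108.0, 62), (109.5, 70)]
```

>>> {"fn": "carry_out", "kwargs": {
  "moves": [
    {"tx":0,"ty":0.02,"tz":0,"twist":0,"fingers":1},
    {"tx":0,"ty":0.015,"tz":0,"twist":0,"fingers":1},
    {"tx":0,"ty":0.015,"tz":0,"twist":0,"fingers":1},
    {"tx":0,"ty":0.018,"tz":0,"twist":0,"fingers":1},
    {"tx":0,"ty":0.018,"tz":0,"twist":0,"fingers":1},
    {"tx":0,"ty":0.018,"tz":0,"twist":0,"fingers":1},
    {"tx":0,"ty":0.018,"tz":0,"twist":0,"fingers":1},
    {"tx":0,"ty":0.018,"tz":0,"twist":0,"fingers":1},
    {"tx":0,"ty":0.018,"tz":0,"twist":0,"fingers":1},
    {"tx":0,"ty":0.015,"tz":0,"twist":0,"fingers":1},
    {"tx":0,"ty":0.01,"tz":0,"twist":0,"fingers":1},
    {"tx":0,"ty":0,"tz":0,"twist":0,"fingers":1}
  ]
}}

```text
clock: 16.6
eef_pos: [568.4, 45.7, 52.8]
tool_rot: [3.141, -0.0, 1.601]
force: [0.7, 1.3, -0.0]
width: 85.5
gripper_force: 0.0
```

```bash
python3 -c "from bar import *; bar()" | cut -c1-800
```

```text
16.65 [568.2  45.7  52.8] [ 3.1411e+00 -1.0000e-04  1.6013e+00] [ 0.2 -0.6 -0.1] 85.43855330778858
hand bay x,y -80.88536020403615 0.13513152073240775
25 [(45.0, 137), (46.5, 138), (48.0, 137), (49.5, 136), (51.0, 137), (52.5, 137), (54.0, 137), (55.5, 113), (57.0, 80), (58.5, 84), (60.0, 87), (61.5, 89), (63.0, 93), (64.5, 93), (66.0, 93), (67.5, 90), (69.0, 137), (70.5, 137), (72.0, 136), (73.5, 138), (75.0, 136), (76.5, 137), (78.0, 137), (79.5, 74), (81.0, 71), (82.5, 89), (84.0, 75), (85.5, 70), (87.0, 78), (88.5, 84), (90.0, 85), (91.5, 76), (93.0, 77), (94.5, 72), (96.0, 83), (97.5, 88), (99.0, 92), (100.5, 93), (102.0, 74), (103.5, 82), (105.0, 90), (106.5, 98), (108.0, 101), (109.5, 102)]
38 [(45.0, 136), (46.5, 138), (48.0, 138), (49.5, 138), (51.0, 138), (52.5, 138), (54.0, 136), (55.5, 74), (57.0, 76), (58.5, 84), (60.0, 86), (61.5, 92), (63.0, 94), (64.5, 93), (66.0, 93), (67.5, 91), (69.0, 138), (70.5, 137), (72.0, 136), (73.5, 135), (75.0, 136), (76.5, 137), (78.0, 137), (79.5, 70), (81.0, 70), (82.5, 96), (84.0, 74), (85.5, 79), (87.0, 77), (88.5, 82), (90.0, 78), (91.5, 76), (93.0, 70), (94.5, 69), (96.0, 84), (97.5, 88), (99.0, 94), (100.5, 93), (102.0, 74), (103.5, 79), (105.0, 92), (106.5, 101), (108.0, 104), (109.5, 97)]
```

The finger's back is on the bar, 56 mm ahead of the hand as expected, and the bar is square. I push slowly over the sill.

>>> {"fn": "carry_out", "kwargs": {
  "moves": [
    {"tx":0,"ty":0.01,"tz":0,"twist":0,"fingers":1},
    {"tx":0,"ty":0.01,"tz":0,"twist":0,"fingers":1},
    {"tx":0,"ty":0.01,"tz":0,"twist":0,"fingers":1},
    {"tx":0,"ty":0.01,"tz":0,"twist":0,"fingers":1},
    {"tx":0,"ty":0.01,"tz":0,"twist":0,"fingers":1},
    {"tx":0,"ty":0.01,"tz":0,"twist":0,"fingers":1},
    {"tx":0,"ty":0.008,"tz":0,"twist":0,"fingers":1},
    {"tx":0,"ty":0,"tz":0,"twist":0,"fingers":1}
  ]
}}

```text
clock: 17.7
eef_pos: [587.9, 46.2, 52.5]
tool_rot: [-3.141, 0.0, 1.601]
force: [-3.4, 0.6, -0.3]
width: 85.3
gripper_force: 1.3
```

```bash
python3 -c "from bar import *; bar()" | cut -c1-500
```

```text
17.75 [588.   46.2  52.6] [-3.1409e+00  2.0000e-04  1.6013e+00] [-2.3  0.5 -0.7] 85.51351377061088
hand bay x,y -61.052084397398986 0.035229399278921214
25 [(45.0, 143), (46.5, 142), (48.0, 141), (49.5, 141), (51.0, 143), (52.5, 142), (54.0, 140), (55.5, 79), (57.0, 83), (58.5, 88), (60.0, 93), (61.5, 96), (63.0, 97), (64.5, 98), (66.0, 94), (67.5, 120), (69.0, 142), (70.5, 141), (72.0, 143), (73.5, 140), (75.0, 143), (76.5, 142), (78.0, 138), (79.5, 76), (81.0, 72), (82.5, 93), (84.0, 75), (85.5, 80), (87.0, 80), (88.5, 84), (90.0, 80), (91.5, 78), (93.0, 73), (94.5, 79), (96.0, 87), (97.5, 94), (99.0, 94), (100.5, 80), (102.0, 80), (103.5, 87)
38 [(45.0, 141), (46.5, 144), (48.0, 144), (49.5, 143), (51.0, 142), (52.5, 143), (54.0, 123), (55.5, 80), (57.0, 87), (58.5, 90), (60.0, 94), (61.5, 97), (63.0, 96), (64.5, 98), (66.0, 95), (67.5, 141), (69.0, 143), (70.5, 141), (72.0, 142), (73.5, 142), (75.0, 140), (76.5, 141), (78.0, 142), (79.5, 71), (81.0, 72), (82.5, 74), (84.0, 78), (85.5, 84), (87.0, 81), (88.5, 84), (90.0, 82), (91.5, 77), (93.0, 71), (94.5, 83), (96.0, 91), (97.5, 94), (99.0, 94), (100.5, 80), (102.0, 79), (103.5, 94)
```

>>> {"fn": "carry_out", "kwargs": {
  "moves": [
    {"tx":0,"ty":0.008,"tz":0,"twist":0,"fingers":1},
    {"tx":0,"ty":0.008,"tz":0,"twist":0,"fingers":1},
    {"tx":0,"ty":0.008,"tz":0,"twist":0,"fingers":1},
    {"tx":0,"ty":0.008,"tz":0,"twist":0,"fingers":1},
    {"tx":0,"ty":0,"tz":0,"twist":0,"fingers":1}
  ]
}}

```text
clock: 18.42
eef_pos: [598.5, 46.7, 52.9]
tool_rot: [3.141, -0.0, 1.601]
force: [-0.4, -0.6, 0.8]
width: 85.4
gripper_force: 0.0
```

```bash
python3 -c "from bar import *; bar()" | cut -c1-400
```

```text
18.475 [598.2  46.6  52.8] [ 3.1411e+00 -1.0000e-04  1.6013e+00] [-0.8  0.4 -0.9] 85.3558088319257
hand bay x,y -50.829279610955965 0.12108701902464869
25 [(45.0, 143), (46.5, 145), (48.0, 144), (49.5, 143), (51.0, 143), (52.5, 143), (54.0, 143), (55.5, 141), (57.0, 142), (58.5, 144), (60.0, 145), (61.5, 143), (63.0, 74), (64.5, 83), (66.0, 85), (67.5, 89), (69.0, 96), (70.5, 98), (72.0, 98), (73.5, 99), (75.0, 94), (76.5, 145), (78.0, 141), (79.5, 143), (81.0, 142), (82.5, 141), (84.0, 140), (85.5, 75), (87.0, 76), (88.5, 101), (90.0, 80), (91.5
38 [(45.0, 144), (46.5, 142), (48.0, 143), (49.5, 144), (51.0, 142), (52.5, 144), (54.0, 143), (55.5, 142), (57.0, 144), (58.5, 143), (60.0, 142), (61.5, 144), (63.0, 73), (64.5, 78), (66.0, 86), (67.5, 87), (69.0, 95), (70.5, 99), (72.0, 97), (73.5, 98), (75.0, 94), (76.5, 142), (78.0, 143), (79.5, 142), (81.0, 142), (82.5, 143), (84.0, 143), (85.5, 73), (87.0, 69), (88.5, 99), (90.0, 75), (91.5,
```

The caddy dropped over the sill and rolled on, with the bar now at bay x of about 17–18 mm. I nudge gently to make sure it rests on the stop.

>>> {"fn": "carry_out", "kwargs": {
  "moves": [
    {"tx":0,"ty":0.005,"tz":0,"twist":0,"fingers":1},
    {"tx":0,"ty":0.005,"tz":0,"twist":0,"fingers":1},
    {"tx":0,"ty":0.005,"tz":0,"twist":0,"fingers":1},
    {"tx":0,"ty":0,"tz":0,"twist":0,"fingers":1},
    {"tx":0,"ty":0,"tz":0,"twist":0,"fingers":1}
  ]
}}

```text
clock: 19.15
eef_pos: [602.3, 46.7, 52.7]
tool_rot: [-3.141, 0.0, 1.601]
force: [0.8, 0.3, -0.7]
width: 85.4
gripper_force: 0.0
```

```bash
python3 -c "from bar import *; bar()" | cut -c1-400
```

```text
19.2 [602.4  46.8  52.7] [-3.1416 -0.      1.6014] [ 0.2 -0.3 -0. ] 85.1749358260135
hand bay x,y -46.68533012645031 0.16451143925857314
25 [(45.0, 144), (46.5, 144), (48.0, 144), (49.5, 143), (51.0, 144), (52.5, 145), (54.0, 144), (55.5, 144), (57.0, 145), (58.5, 126), (60.0, 77), (61.5, 85), (63.0, 88), (64.5, 94), (66.0, 99), (67.5, 97), (69.0, 96), (70.5, 97), (72.0, 129), (73.5, 143), (75.0, 143), (76.5, 144), (78.0, 143), (79.5, 142), (81.0, 143), (82.5, 76), (84.0, 74), (85.5, 104), (87.0, 76), (88.5, 80), (90.0, 82), (91.5,
38 [(45.0, 145), (46.5, 145), (48.0, 144), (49.5, 146), (51.0, 146), (52.5, 146), (54.0, 146), (55.5, 145), (57.0, 144), (58.5, 77), (60.0, 82), (61.5, 89), (63.0, 91), (64.5, 96), (66.0, 99), (67.5, 99), (69.0, 97), (70.5, 98), (72.0, 131), (73.5, 144), (75.0, 145), (76.5, 144), (78.0, 143), (79.5, 144), (81.0, 141), (82.5, 72), (84.0, 72), (85.5, 98), (87.0, 80), (88.5, 82), (90.0, 83), (91.5, 8
```

>>> {"fn": "carry_out", "kwargs": {
  "moves": [
    {"tx":0,"ty":0.004,"tz":0,"twist":0,"fingers":1},
    {"tx":0,"ty":0.004,"tz":0,"twist":0,"fingers":1},
    {"tx":0,"ty":0.004,"tz":0,"twist":0,"fingers":1},
    {"tx":0,"ty":0,"tz":0,"twist":0,"fingers":1},
    {"tx":0,"ty":0,"tz":0,"twist":0,"fingers":1}
  ]
}}

```text
clock: 19.88
eef_pos: [606.1, 46.8, 52.7]
tool_rot: [3.141, 0.0, 1.601]
force: [0.2, 1.1, -0.7]
width: 85.1
gripper_force: 0.0
```

```bash
python3 -c "from bar import *; bar()" | cut -c1-360
```

```text
19.925 [606.   46.8  52.7] [ 3.1415 -0.      1.6013] [ 0.2 -0.4  0.1] 85.33556730044421
hand bay x,y -43.008852980456204 0.1209561464855291
25 [(45.0, 145), (46.5, 147), (48.0, 146), (49.5, 145), (51.0, 146), (52.5, 143), (54.0, 146), (55.5, 76), (57.0, 83), (58.5, 90), (60.0, 92), (61.5, 98), (63.0, 101), (64.5, 98), (66.0, 99), (67.5, 97), (69.0, 144), (70.5, 146), (72.0, 144), (73.5, 145), (75.0, 145), (76.5, 144), (78.0, 143), (79.5, 80), (81.0, 79), (82.5, 101), (84.0, 76), (85.5, 81), (87.
38 [(45.0, 146), (46.5, 147), (48.0, 146), (49.5, 146), (51.0, 145), (52.5, 145), (54.0, 146), (55.5, 76), (57.0, 84), (58.5, 87), (60.0, 96), (61.5, 98), (63.0, 98), (64.5, 99), (66.0, 99), (67.5, 95), (69.0, 145), (70.5, 146), (72.0, 145), (73.5, 145), (75.0, 144), (76.5, 147), (78.0, 146), (79.5, 73), (81.0, 74), (82.5, 101), (84.0, 79), (85.5, 84), (87.0
```

>>> {"fn": "carry_out", "kwargs": {
  "moves": [
    {"tx":0,"ty":0.004,"tz":0,"twist":0,"fingers":1},
    {"tx":0,"ty":0,"tz":0,"twist":0,"fingers":1}
  ]
}}

```text
clock: 20.23
eef_pos: [606.2, 46.9, 52.4]
tool_rot: [-3.14, 0.0, 1.602]
force: [-2.6, 0.9, 0.3]
width: 85.1
gripper_force: 1.3
```

>>> {"fn": "carry_out", "kwargs": {
  "moves": [
    {"tx":0,"ty":0.004,"tz":0,"twist":0,"fingers":1},
    {"tx":0,"ty":0,"tz":0,"twist":0,"fingers":1}
  ]
}}

```text
clock: 20.48
eef_pos: [606.4, 46.9, 52.1]
tool_rot: [-3.137, 0.001, 1.602]
force: [-4.9, 0.1, 0.1]
width: 85.2
gripper_force: 2.6
```

The push now meets firm resistance (5 N, on the finger), so the nose is on the stop. I back off and lift away.

>>> {"fn": "carry_out", "kwargs": {
  "moves": [
    {"tx":0,"ty":-0.01,"tz":0,"twist":0,"fingers":1},
    {"tx":0,"ty":-0.03,"tz":0,"twist":0,"fingers":1},
    {"tx":0,"ty":-0.06,"tz":0,"twist":0,"fingers":1},
    {"tx":0,"ty":-0.08,"tz":0,"twist":0,"fingers":1},
    {"tx":0,"ty":-0.08,"tz":0,"twist":0,"fingers":1},
    {"tx":0,"ty":-0.08,"tz":0,"twist":0,"fingers":1},
    {"tx":0,"ty":-0.05,"tz":-0.03,"twist":0,"fingers":1},
    {"tx":0,"ty":0,"tz":-0.08,"twist":0,"fingers":1},
    {"tx":0,"ty":0,"tz":-0.06,"twist":0,"fingers":1},
    {"tx":0,"ty":0,"tz":-0.02,"twist":0,"fingers":1},
    {"tx":0,"ty":0,"tz":0,"twist":0,"fingers":1},
    {"tx":0,"ty":0,"tz":0,"twist":0,"fingers":1}
  ]
}}

```text
clock: 21.98
eef_pos: [491.2, 43.2, 109.3]
tool_rot: [-3.141, 0.0, 1.601]
force: [-0.6, 0.5, -0.1]
width: 85.0
gripper_force: 0.0
```

```bash
python3 - <<'E'
from tray import *
a,hsv,s=look('t9.png'); b=snap('side','s9.png'); w=snap('wrist','w9.png')
# compare shelf-top/mill/mug with first pictures
t0=cv2.imread('pics/top0.png'); d=cv2.absdiff(t0,a['color']).max(2)
for n,(x0,y0,x1,y1) in dict(timer=(298,130,332,172),mill=(214,178,246,212),mug=(366,172,394,206)).items(): print(n,(d[y0:y1,x0:x1]>40).sum())
# bar from wrist and top views
g=cv2.cvtColor(w['color'],cv2.COLOR_BGR2GRAY).astype(int)
for yy in (20,48,76):
    r=[(x,int(g[int(q[1]),int(q[0])])) for x in range(640,700,2) for q in [proj(w,[x+.03*(48-yy),yy,70])] if 0<q[0]<639 and 0<q[1]<399]; print(yy,r)
# shaker (grey) / tin (green) blobs in the side view near the expected places
bay=np.array([649,48]); 
for n,p in dict(tin=[649+118,48-32,80],shaker=[649+118,48+35,90]).items(): print(n,proj(b,p).round(),proj(w,p).round())
E
```

```text
22.025 [491.1  43.2 109.2] [-3.1406e+00  1.0000e-04  1.6014e+00] [-0.5 -0.4 -0.1] 85.67738498206845
timer 0
mill 0
mug 0
20 [(640, 110), (642, 110), (644, 110), (646, 112), (648, 112), (650, 110), (652, 113), (654, 108), (656, 112), (658, 83), (660, 57), (662, 60), (664, 64), (666, 67), (668, 70), (670, 75), (672, 74), (674, 73), (676, 63), (678, 65), (680, 60), (682, 55), (684, 59), (686, 57), (688, 62), (690, 64), (692, 60), (694, 58), (696, 59), (698, 61)]
48 [(640, 110), (642, 110), (644, 108), (646, 111), (648, 110), (650, 109), (652, 110), (654, 108), (656, 111), (658, 108), (660, 56), (662, 59), (664, 64), (666, 67), (668, 68), (670, 74), (672, 75), (674, 73), (676, 59), (678, 65), (680, 59), (682, 59), (684, 59), (686, 61), (688, 65), (690, 65), (692, 64), (694, 61), (696, 61), (698, 62)]
76 [(640, 110), (642, 111), (644, 111), (646, 111), (648, 110), (650, 109), (652, 109), (654, 110), (656, 108), (658, 96), (660, 56), (662, 61), (664, 63), (666, 65), (668, 69), (670, 76), (672, 73), (674, 73), (676, 58), (678, 62), (680, 58), (682, 57), (684, 59), (686, 61), (688, 66), (690, 64), (692, 66), (694, 59), (696, 62), (698, 61)]
tin [261. 206.] [726. 286.]
shaker [249. 220.] [806. 193.]
```

>>> {"fn": "carry_out", "kwargs": {
  "moves": [
    {"tx":0,"ty":0.02,"tz":-0.08,"twist":0,"fingers":1},
    {"tx":0,"ty":0.02,"tz":-0.08,"twist":0,"fingers":1},
    {"tx":0,"ty":0,"tz":0,"twist":0,"fingers":1},
    {"tx":0,"ty":0,"tz":0,"twist":0,"fingers":1}
  ]
}}

```text
clock: 22.62
eef_pos: [502.7, 43.4, 157.0]
tool_rot: [-3.14, 0.0, 1.601]
force: [0.0, 0.1, 0.3]
width: 85.3
gripper_force: 0.0
```

```bash
python3 - <<'E'
from tray import *
a,_,s=look(); w=snap('wrist','w10.png'); hsv=cv2.cvtColor(w['color'],cv2.COLOR_BGR2HSV)
m=cv2.inRange(hsv,(45,60,10),(90,255,200)); n,l,st,ce=cv2.connectedComponentsWithStats(m)
print('green',[(st[i].tolist(),ce[i].round().tolist()) for i in range(1,n) if st[i][4]>25])
for z in (50,65,80,95):
    q=proj(w,[741,16,z]); print('tin z',z,q.round(), hsv[min(399,int(q[1])),min(639,int(q[0]))] if q[0]<640 else '')
    q=proj(w,[748,83,z]); print('shk z',z,q.round(), w['color'][int(q[1]),int(q[0])] if q[0]<640 else '')
print('shelf edge',proj(w,[649,16,170]).round(),proj(w,[649,83,170]).round())
E
```

```text
22.675 [502.5  43.4 156.8] [-3.1395e+00  4.0000e-04  1.6014e+00] [0.1 0.1 0.4] 85.28784334779442
green [([563, 204, 77, 57, 1848], [591.0, 229.0]), ([606, 239, 34, 44, 534], [619.0, 259.0])]
tin z 50 [568. 236.] [ 68 147  33]
shk z 50 [599. 165.] [66 81 95]
tin z 65 [583. 243.] [ 68 115  42]
shk z 65 [618. 168.] [53 54 58]
tin z 80 [600. 251.] [27 30 84]
shk z 80 [638. 172.] [50 55 58]
tin z 95 [619. 260.] [ 68 125  45]
shk z 95 [662. 176.] 
shelf edge [595. 328.] [644. 205.]
```

The tin's green label and the shaker's grey sit where upright ones should. The bar is square at its parked place, and the timer, mill and mug are unchanged in the top view. Handing in.

```bash
python3 -c "from cell import job; print(job.finish_job())"
```

```text
the job is handed in; nothing more can be done
None
```

The caddy is parked nose-first against the stop and released, and the job is handed in. The castors were trailing straight before it entered the bay, and the tin, shaker, timer, mill and mug all checked out upright and in place; since the moves can't tilt the hand, I kept it upright and did the last stretch by pushing the bar from behind.

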